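# Free the wedged vials from the clamped block

## Task

The aluminium vial block's clamp collar has worked loose: first turn it until its white pointer stands at the red locked mark, and leave it there. Then free every white-capped vial wedged in the block by rocking it from side to side, towards one of its two dark jaws and then the other, until the jaws have given way and it lifts out without hauling, and put each vial in the green tray, standing or lying. Leave the other things on the bench alone.

Things in the scene. Friction and masses are not known exactly. Their poses are not given: they have to be found in the camera images.
- vial_block: fixed aluminium block, 154 (x) by 244 (y) by 30 mm high; origin at the centre of its underside, x and y along its sides. Four square pockets, open above, centred at x = -43 or +43, y = -80 or +4 mm in its frame, with a pair of dark jaws at each; a wedged vial stands in some of them. The clamp collar is on the grey tongue at x = 0, y = +84 mm
- jaws (a point): a point on the block, level with its top, midway between the four pockets (block frame x = 0, y = -38 mm). Pockets: 44 mm wide, floor 6 mm above the bench. Jaws: on the -y and +y side of each pocket, 26 (x) by 13 (y) mm, 33 to 43 mm above the bench, inner face against the vial. A jaw slides outwards up to 8 mm against about 12 N of friction and stays where it is pushed
- lock_collar (a joint): clamp collar, turns about the vertical, in rad: it grows counter-clockwise seen from above, range 0 to 1.9, friction about 0.08 N m, stays where it is left. At value q its white pointer (the white-marked end of its bar) points q counter-clockwise from the block's +x axis; at the red locked mark it reads 1.5 (the black mark is 0)
- collar_bar (a point): middle of the collar's steel grip bar, on the turning axis, 62 mm above the bench, the height to grip it; the bar is 50 mm long, 14 mm thick and 32 mm high (37 to 69 mm above the bench); its x axis lies along the bar towards the white pointer. Below it is a ring of 54 mm diameter
- vial0: sample vial, white cap: cylinder 33 mm across, 77 mm tall, 60 to 130 g; origin at centre of base, z to the cap; may be absent. A black collar, 41 mm across, 7 to 18 mm above the base, is caught 4 mm under both jaws: pulled straight it rises 9 mm and jams. Held 60 mm up and tipped 0.2 rad to the block's +y, then -y, it pivots on its base edge, pushes each jaw back 5 mm and is free
- vial1: sample vial, white cap: cylinder 33 mm across, 77 mm tall, 60 to 130 g; origin at centre of base, z to the cap; may be absent. A black collar, 41 mm across, 7 to 18 mm above the base, is caught 4 mm under both jaws: pulled straight it rises 9 mm and jams. Held 60 mm up and tipped 0.2 rad to the block's +y, then -y, it pivots on its base edge, pushes each jaw back 5 mm and is free
- vial2: sample vial, white cap: cylinder 33 mm across, 77 mm tall, 60 to 130 g; origin at centre of base, z to the cap; may be absent. A black collar, 41 mm across, 7 to 18 mm above the base, is caught 4 mm under both jaws: pulled straight it rises 9 mm and jams. Held 60 mm up and tipped 0.2 rad to the block's +y, then -y, it pivots on its base edge, pushes each jaw back 5 mm and is free
- vial3: sample vial, white cap: cylinder 33 mm across, 77 mm tall, 60 to 130 g; origin at centre of base, z to the cap; may be absent. A black collar, 41 mm across, 7 to 18 mm above the base, is caught 4 mm under both jaws: pulled straight it rises 9 mm and jams. Held 60 mm up and tipped 0.2 rad to the block's +y, then -y, it pivots on its base edge, pushes each jaw back 5 mm and is free
- tray: loose green open tray, 150 (x) by 200 (y) by 50 mm high, walls and floor 4 mm; origin at the centre of its underside; 0.8 kg
- tin: small open aluminium moisture tin, 53 mm across, 40 mm high, a bystander; origin at the centre of its base
- dropper: amber dropper bottle, 33 mm across, 102 mm high, a bystander; origin at the centre of its base
- iron_weight: dark iron balance weight, 46 mm across, 42 mm high, a bystander; origin at the centre of its base
- red_vial: low vial with a red cap, 34 mm across, 35 mm high, a bystander (not one of the wedged vials); origin at the centre of its base

How it is judged:
By the outcome, as a careful person would: the job done as asked, in the order asked, and still so for the second after the job is handed in, with the robot touching nothing.
Of vial0, vial1, vial2, vial3 only 3 to 4 are there at a start; the rules pass over those that are not, and their reading is None.
At some moment in a run one of tray may be knocked a few centimetres aside while the robot is not near it.
Once in a run the grip may slacken for a moment while it holds something.
It also fails if it takes over 210 s, if anything falls off the work surface, if the arm or the gripper's body presses on something with over 40 N, if the wrist force passes 120 N, or if a joint passes its speed limit or range.

## Robot

A 6-joint arm with a two-finger parallel gripper is mounted at the origin on a cart in front of the work surface, level with it; the furniture and walls round the work are solid. World frame = base frame: x ahead of the robot, y to its left, z up, the work surface at z = 0. Lengths are in m, angles in rad, forces in N, time in s.
With the tool pointing down it reaches from about 0.425 to 0.925 m from the base axis. Payload 12.5 kg.
Tool frame: the origin (TCP) lies between the finger pads; the fingertips stand 22 mm ahead of it and the grasp point (between the pads) lies 3 mm ahead of it; z points along the fingers, y is the line along which they close (so a half turn about z gives the same grasp; the last joint's range is limited). The gripper opens to 85 mm and grips with 20 to 120 N. Pads are 22 mm wide; open, the fingers measure 114 mm over their backs; the gripper's body (76 mm by 85 mm) begins 54 mm behind the grasp point. The pads swing forward as they close: fully open they stand 13 mm farther back than shut.
Start: joints at [1.048, 0.491, 1.559, -0, 1.092, -0.106], TCP at [0.253, 0.572, 0.253] pointing down, gripper open.
Joint ranges: [-3.1, 3.1], [-0.84, 2.19], [0.05, 2.79], [-1.13, 4.28], [0.06, 2.93], [-2.69, 2.69]. Speed limits (rad/s): [2.22, 2.22, 2.79, 3.14, 3.14, 3.14].

## Interface

Orientations are given as a unit quaternion [w, x, y, z].
In Python, from cell import read_state, get_image, sign_off gives the robot as it stands.
- The arm moves only by the shell command python3 -m crank 'ROWS'. ROWS is a JSON object of lists of equal length, an entry for each row: "dr": the turn, a rotation vector about the tool's x, y, z in degrees, a list of three; "offset": the shift along the tool's x, y, z in mm, a list of three; "jaw": the opening, from -1 (shut) to 1 (fully open). In form: {"dr": [[rx, ry, rz], ...], "offset": [[x, y, z], ...], "jaw": [jaw, ...]}. A call has 1 to 5 rows; each row shifts and turns the commanded pose from where the row before left it, along the tool's axes as they then stand; what a row does not reach is not made up. A row lasts 1/8 s, in which the tool goes at most 62.5 mm and 10.7 degrees, less where a joint would pass 70% of its speed; a pose out of reach is approached as far as the arm can. A call with a gripper value outside its range is refused whole. The fingers move at their own pace and stop on an object; the grip force is fixed at half the most. Time passes only in rows, so rows that do not move let the fingers close. It gives the time, the measured TCP pose, the force, the opening and the grip force at its end, in the units of the state.
- read_state(): the state, without advancing time (a new reading comes with each control period).
- get_image(name): name is "scene" or "side" or "wrist"; returns a dict with "frame" (420x560x3 uint8, red, green, blue), "camera_matrix" (3x3 intrinsics, pixels), "eye" and "attitude" of the camera in the world; the wrist camera has in their place "T_tool_cam" (4x4, takes a point from camera to tool coordinates, whose origin is the TCP and whose axes are the flange's). Camera axes: x right, y up, looking along -z (the intrinsics and any distortion apply to the point x, -y, -z); pixel columns grow to the right and rows downward; lengths in m; the calibration is good to about 2 mm. A picture is of the moment at which its call begins: read the wrist's pose just before it. There is no depth.
- sign_off(): hands the job in; it is judged then, once.
The state is a dict: "clock": time; "joints": joint angles; "qd": joint speeds; "joint_efforts": joint torques, N m; "tool_pos": TCP position; "tcp_rot": TCP orientation; "wrist_force": force on the tool from outside, world axes, zero at the start; "moment": the same for the moment, N m; "grip_width": opening from 0.0 (shut) to 1.0 (fully open); "grasp_force": force on a finger pad.
Only numpy, scipy, OpenCV 4.12 (cv2) and the standard library are available. Lean on these libraries where they do the work, as an engineer would, in place of code of your own. Each camera call takes 0.05 s, during which the arm holds its last target. There are 200 camera calls.

## Working session

There is one attempt and no reset: what is moved stays moved. The work goes in short steps, Python scripts to look and compute and a shell command to move; the robot and the scene stay as the last step left them, time stands still between calls to the robot, and variables do not carry over. Pictures are saved under pics/ and viewed, at most 14 in all, crops included, and the job is handed in when it is done.

```bash
ls; mkdir -p pics
python3 - <<'E'
from cell import *
import cv2
s=read_state();print(s)
for n in("scene","side","wrist"):
    g=get_image(n);cv2.imwrite(f"pics/{n}0.png",g["frame"][:,:,::-1])
    print(n,{k:(v.tolist() if hasattr(v,'tolist') else v) for k,v in g.items() if k!="frame"})
E
```

```text
pics
{'clock': 0.0, 'joints': array([ 1.04836223e+00,  4.91588235e-01,  1.55941930e+00, -1.38333211e-05,
        1.09169599e+00, -1.05622112e-01]), 'qd': array([ 0.00075464,  0.00124664,  0.00081826, -0.0015398 , -0.00018163,
        0.00106349]), 'joint_efforts': array([-6.49938775e-04, -6.18464041e+01, -2.61593324e+01, -1.49050184e-04,
        4.16816023e-03, -9.23462778e-06]), 'tool_pos': array([0.25293128, 0.57133131, 0.25272029]), 'tcp_rot': array([-1.65734152e-04,  2.06897495e-01,  9.78362468e-01, -5.30169992e-04]), 'wrist_force': array([-0.08279164, -0.42406356, -0.6798162 ]), 'moment': array([-0.00610016, -0.01032483,  0.01381229]), 'grasp_force': 0.0, 'grip_width': 1.0017929333135156}
scene {'camera_matrix': [[436.9745581203557, 0.0, 278.57823469744153], [0.0, 436.9745581203557, 206.33877370523547], [0.0, 0.0, 1.0]], 'eye': [-0.14193201554695686, -0.18879195535356433, 0.8965887864692659], 'attitude': [0.7898074022998047, 0.30875411149012105, -0.20096547147977895, -0.49039580461428345]}
side {'camera_matrix': [[533.4340409014173, 0.0, 283.3439038083135], [0.0, 533.4340409014173, 216.67146425519186], [0.0, 0.0, 1.0]], 'eye': [0.45930882424245323, -0.9411190563204059, 0.6894052250904331], 'attitude': [0.8592130108622937, 0.5096300799478081, -0.03107274056165071, -0.03262925637109865]}
wrist {'camera_matrix': [[362.4479591961163, 0.0, 274.46196851869155], [0.0, 362.4479591961163, 208.589574136204], [0.0, 0.0, 1.0]], 'T_tool_cam': [[0.0009452206838981421, 0.958544849545182, 0.2849401304980754, 0.07256941074033109], [0.9999994676323184, -0.0010239665918383928, 0.00012738718816609273, 7.605841942170954e-05], [0.0004138755074186067, 0.284939858396154, -0.9585453071212863, -0.12052000566467796], [0.0, 0.0, 0.0, 1.0]]}
```

View pics/scene0.png

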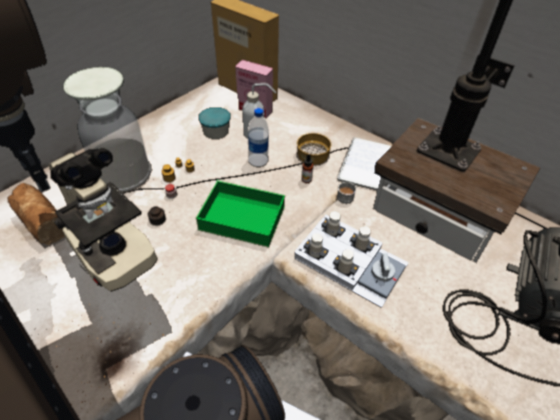

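View pics/side0.png

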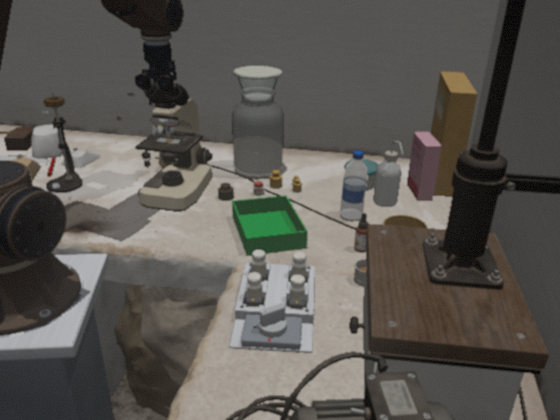

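The scene view shows four vials at about (334,222), (364,237), (316,244) and (347,261). The collar is at (383,268) and the tray at (241,212). The side view agrees. I'll enlarge a crop of each view.

Run:
```python
import cv2,numpy as np
a=cv2.imread("pics/scene0.png")[195:310,280:420];b=cv2.imread("pics/side0.png")[240:355,220:330]
a=cv2.resize(a,None,fx=3.1,fy=3.1,interpolation=3);b=cv2.resize(b,None,fx=3.1,fy=3.1,interpolation=3)
cv2.imwrite("pics/c0.png",np.hstack([a,b]))
```

```text
(no output)
```

View pics/c0.png

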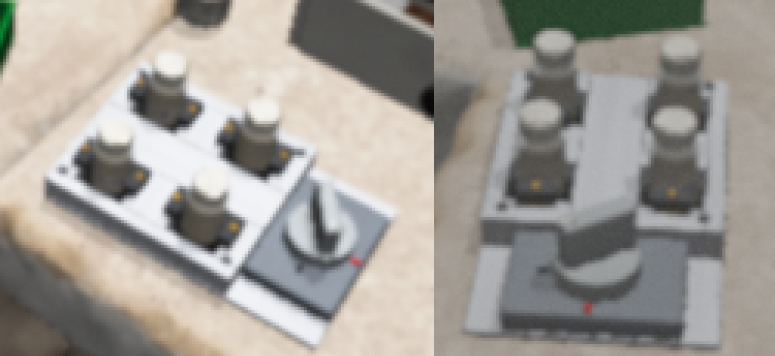

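Four vials are present. The block's +y runs towards world -y, the red mark is on that side, and the black mark is on the robot side. Next I'll get coarse poses by ray casting.

```bash
cat > h.py <<'E'
import numpy as np,cv2
from scipy.spatial.transform import Rotation as R
from cell import *
def rot(q): return R.from_quat([q[1],q[2],q[3],q[0]])
def snap(name,save=None):
    s=read_state();g=get_image(name);f=np.ascontiguousarray(g["frame"][:,:,::-1])
    if save: cv2.imwrite(f"pics/{save}.png",f)
    if name=="wrist":
        T=np.array(g["T_tool_cam"]);r=rot(s["tcp_rot"]).as_matrix()
        A=r@T[:3,:3];e=s["tool_pos"]+r@T[:3,3]
    else: A=rot(g["attitude"]).as_matrix();e=np.array(g["eye"])
    return f,(np.array(g["camera_matrix"]),A,e)
def cast(cam,px,z):
    K,A,e=cam;px=np.atleast_2d(px).astype(float)
    d=np.c_[(px[:,0]-K[0,2])/K[0,0],-(px[:,1]-K[1,2])/K[1,1],-np.ones(len(px))]@A.T
    return (e+d*((z-e[2])/d[:,2])[:,None])
def proj(cam,p):
    K,A,e=cam;c=(np.atleast_2d(p)-e)@A
    return np.c_[K[0,2]+K[0,0]*c[:,0]/-c[:,2],K[1,2]-K[1,1]*c[:,1]/-c[:,2]]
def mid(c1,p1,c2,p2):
    a=cast(c1,p1,0)-c1[2];b=cast(c2,p2,0)-c2[2];o=[]
    for u,v in zip(a,b):
        u=u/np.linalg.norm(u);v=v/np.linalg.norm(v)
        M=sum(np.eye(3)-np.outer(w,w) for w in(u,v));o.append(np.linalg.solve(M,(np.eye(3)-np.outer(u,u))@c1[2]+(np.eye(3)-np.outer(v,v))@c2[2]))
    return np.array(o)
def tray(f,cam):
    h=cv2.cvtColor(f,cv2.COLOR_BGR2HSV);m=cv2.inRange(h,(45,120,40),(80,255,255))
    c=max(cv2.findContours(m,0,2)[0],key=cv2.contourArea);return c
E
python3 - <<'E'
from h import *
np.set_printoptions(precision=4,suppress=True)
f,c=snap("scene");g,d=snap("side")
P=np.array([(172,60),(264,103),(113,128),(210,180),(325,215),(355,261)])/3.1+(280,195)
Q=(np.array([(680,47),(675,118),(554,40),(541,110),(600,215),(588,308)])-(434,0))/3.1+(220,240)
print(mid(c,P,d,Q)); print(cast(c,P[:4],.083)); print(cast(d,Q[:4],.083))
for F,C in((f,c),(g,d)):
    t=tray(F,C);print(cv2.approxPolyDP(cv2.convexHull(t),4,True)[:,0].tolist())
    w=cast(C,t[:,0],.05);print(cv2.minAreaRect((w[:,:2]*1000).astype(np.float32)))
E
```

```text
[[ 0.5882 -0.0051  0.0844]
 [ 0.5763 -0.087   0.085 ]
 [ 0.5034  0.0112  0.0821]
 [ 0.4904 -0.0731  0.0826]
 [ 0.5196 -0.1577  0.0608]
 [ 0.5133 -0.1913  0.0222]]
[[ 0.5904 -0.0044  0.083 ]
 [ 0.5802 -0.0859  0.083 ]
 [ 0.5029  0.0111  0.083 ]
 [ 0.4891 -0.0735  0.083 ]]
[[ 0.5879 -0.004   0.083 ]
 [ 0.5753 -0.0863  0.083 ]
 [ 0.5032  0.0096  0.083 ]
 [ 0.491  -0.0725  0.083 ]]
[[217, 182], [283, 196], [268, 245], [199, 228], [197, 216]]
((518.6008911132812, 230.48211669921875), (177.71578979492188, 204.4741973876953), 9.732000350952148)
[[233, 202], [285, 210], [305, 231], [246, 238]]
((533.874267578125, 227.1687469482422), (145.44467163085938, 198.4307861328125), 10.059682846069336)
```

Run:
```python
from h import *
np.set_printoptions(precision=3,suppress=True)
f,c=snap("scene");g,d=snap("side")
print("microscope",cast(c,[(75,255),(110,282),(155,262),(130,225)],0)[:,:2].tolist(),"side",cast(d,[(143,198),(200,205),(212,180)],0)[:,:2].tolist())
print("microscope top",mid(c,[(90,160),(85,205)],d,[(160,90),(170,140)]))
print("jar",cast(c,[(135,175)],0), "proj tool",proj(c,read_state()["tool_pos"]))
print("tray s",cast(c,[(217,182),(283,196)],.05),cast(c,[(268,245),(199,228)],.0),cast(d,[(246,250),(305,246)],0))
# block fit
W=np.array([[.5882,-.0051],[.577,-.087],[.5034,.0108],[.4904,-.073],[.5196,-.1577]])
B=np.array([[-43,-80],[-43,4],[43,-80],[43,4],[0,84]])/1000
M,_=cv2.estimateAffinePartial2D(B,W);print(M,np.degrees(np.arctan2(M[1,0],M[0,0])))
```

```text
microscope [[0.23769081882377482, 0.5543620531546699], [0.21402063946051805, 0.4214944329939182], [0.31019023942044, 0.36117393351440763], [0.3793382581213992, 0.4954964839596806]] side [[0.1938298646334729, 0.44859915751647916], [0.35733840225957103, 0.39712692712829845], [0.3858271026416684, 0.5628311578517722]]
microscope top [[0.279 0.416 0.326]
 [0.282 0.498 0.16 ]]
jar [[0.543 0.61  0.   ]] proj tool [[ 35.639 175.515]]
tray s [[0.585 0.344 0.05 ]
 [0.619 0.155 0.05 ]] [[0.485 0.133 0.   ]
 [0.454 0.324 0.   ]] [[0.479 0.154 0.   ]
 [0.624 0.165 0.   ]]
[[-0.985 -0.162  0.534]
 [ 0.162 -0.985 -0.076]] 170.66076763467308
```

View pics/wrist0.png

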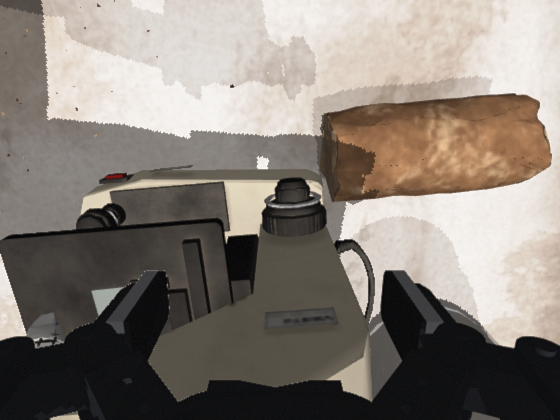

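The wrist view shows the microscope directly beside the gripper, about 0.33 m high, so I go straight up first. A planning helper will print the suggested moves.

```bash
cat > plan.py <<'E'
import sys;from h import *
np.set_printoptions(precision=1,suppress=True)
# usage: plan.py x y z yaw_of_tool_y n  -> rows from the measured pose, tool vertical at end
x,y,z,yaw,n=map(float,sys.argv[1:6]);n=int(n);s=read_state()
r0=rot(s["tcp_rot"]);a=np.radians(yaw);Y=np.array([np.cos(a),np.sin(a),0]);Z=np.array([0,0,-1.])
r1=R.from_matrix(np.c_[np.cross(Y,Z),Y,Z]);rv=(r0.inv()*r1).as_rotvec(degrees=True)
d=(np.array([x,y,z])-s["tool_pos"])*1000
print("tcp",s["tool_pos"]*1000,"clock",s["clock"],"F",s["wrist_force"],"grip",s["grip_width"],s["grasp_force"],"total rv",rv)
for k in range(n):
    rk=r0*R.from_rotvec(rv*k/n,degrees=True);print("dr",rv/n,"off",rk.inv().apply(d/n))
E
python3 -m crank '{"dr":[[0,0,0],[0,0,0],[0,0,0],[0,0,0]],"offset":[[0,0,-50],[0,0,-50],[0,0,-50],[0,0,-50]],"jaw":[1,1,1,1]}'; python3 plan.py 0.53 -0.06 0.45 -9.3 14
```

```text
clock: 0.85
tool_pos: [0.2528, 0.5712, 0.4551]
tcp_rot: [0.0, 0.207, 0.978, 0.0]
wrist_force: [0.2, 0.7, 1.2]
grip_width: 1.001
grasp_force: 0.0
tcp [252.8 571.2 455.1] clock 0.85 F [0.2 0.7 1.2] grip 1.0009275686725572 0.0 total rv [ 0.  -0.  75.4]
dr [ 0.  -0.   5.4] off [-36.4 -33.2   0.4]
dr [ 0.  -0.   5.4] off [-39.3 -29.7   0.4]
dr [ 0.  -0.   5.4] off [-41.9 -25.8   0.4]
dr [ 0.  -0.   5.4] off [-44.2 -21.8   0.4]
dr [ 0.  -0.   5.4] off [-46.  -17.5   0.4]
dr [ 0.  -0.   5.4] off [-47.5 -13.1   0.4]
dr [ 0.  -0.   5.4] off [-48.5  -8.6   0.4]
dr [ 0.  -0.   5.4] off [-49.1  -4.    0.4]
dr [ 0.  -0.   5.4] off [-49.2   0.6   0.4]
dr [ 0.  -0.   5.4] off [-49.    5.2   0.4]
dr [ 0.  -0.   5.4] off [-48.3   9.8   0.4]
dr [ 0.  -0.   5.4] off [-47.1  14.3   0.4]
dr [ 0.  -0.   5.4] off [-45.6  18.6   0.4]
dr [ 0.  -0.   5.4] off [-43.6  22.8   0.4]
```

```bash
python3 -m crank '{"dr":[[0,0,5.4],[0,0,5.4],[0,0,5.4],[0,0,5.4],[0,0,5.4]],"offset":[[-36,-33,0],[-39,-30,0],[-42,-26,0],[-44,-22,0],[-46,-17,0]],"jaw":[1,1,1,1,1]}'; python3 -m crank '{"dr":[[0,0,5.4],[0,0,5.4],[0,0,5.4],[0,0,5.4],[0,0,5.4]],"offset":[[-47,-13,0],[-48,-9,0],[-49,-4,0],[-49,1,0],[-49,5,0]],"jaw":[1,1,1,1,1]}';python3 -m crank '{"dr":[[0,0,5.4],[0,0,5.4],[0,0,5.4],[0,0,5.2]],"offset":[[-48,10,40],[-47,14,50],[-46,19,50],[-44,23,50]],"jaw":[1,1,1,1]}'; python3 -m crank '{"dr":[[0,0,0],[0,0,0]],"offset":[[0,0,20],[0,0,0]],"jaw":[1,1]}'
python3 - <<'E'
from h import *
f,c=snap("wrist","w1");print(read_state()["tool_pos"])
E
python3 plan.py 0.53 -0.06 0.25 -9.3 1
```

```text
clock: 1.48
tool_pos: [0.3515, 0.3448, 0.4534]
tcp_rot: [0.0, 0.431, 0.902, 0.0]
wrist_force: [0.8, -0.7, -0.8]
grip_width: 0.997
grasp_force: 0.0
clock: 2.1
tool_pos: [0.4495, 0.1202, 0.4535]
tcp_rot: [0.0, 0.63, 0.777, 0.0]
wrist_force: [0.8, 1.7, -0.4]
grip_width: 0.999
grasp_force: 0.0
clock: 2.6
tool_pos: [0.5218, -0.0449, 0.2794]
tcp_rot: [0.0, 0.763, 0.646, 0.0]
wrist_force: [0.0, 0.5, 0.8]
grip_width: 0.998
grasp_force: 0.0
clock: 2.85
tool_pos: [0.5211, -0.0437, 0.2593]
tcp_rot: [-0.001, 0.762, 0.647, -0.001]
wrist_force: [1.1, -0.1, 0.5]
grip_width: 1.0
grasp_force: 0.0
[ 0.5215323  -0.04343179  0.26063386]
tcp [521.5 -43.4 260.6] clock 2.9 F [-0.   0.2  0.1] grip 1.00230845912253 0.0 total rv [-0. -0.  0.]
dr [-0. -0.  0.] off [-15.   11.   10.6]
```

View pics/w1.png

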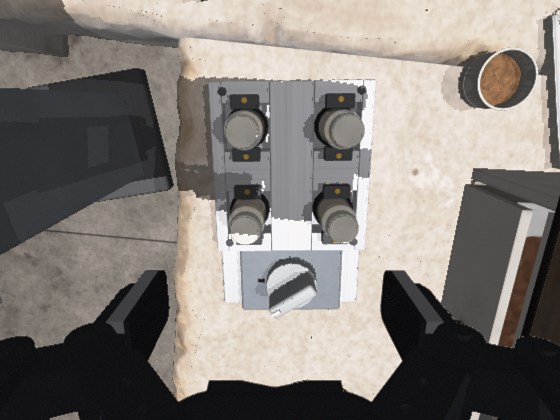

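The wrist view from above shows four vials, with cap tops near (245,130), (341,128), (246,222) and (339,222). The collar bar runs from about (308,281) to (280,310), so the pointer is at lower left and must turn counter-clockwise to point down. I'll zoom in on the collar.

Run:
```python
import cv2
cv2.imwrite("pics/c1.png",cv2.resize(cv2.imread("pics/w1.png")[240:325,235:350],None,fx=6,fy=6,interpolation=3))
```

```text
(no output)
```

View pics/c1.png

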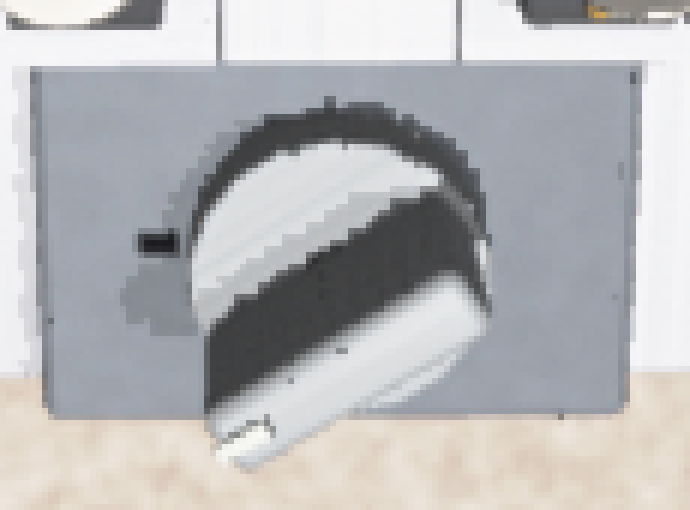

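Run:
```python
from h import *
np.set_printoptions(precision=4,suppress=True)
s=read_state();f=cv2.imread("pics/w1.png");g=get_image("wrist")
T=np.array(g["T_tool_cam"]);r=rot(s["tcp_rot"]).as_matrix();c=(np.array(g["camera_matrix"]),r@T[:3,:3],s["tool_pos"]+r@T[:3,3])
b=cast(c,np.array([(208,415),(462,272),(490,318),(245,470)])/6+(235,240),.069)
print(b,"ctr",b.mean(0),"len",np.linalg.norm(b[1]-b[0]),np.linalg.norm(b[2]-b[3]),"dir",[np.degrees(np.arctan2(*(u-v)[1::-1])) for u,v in((b[0],b[1]),(b[3],b[2]))])
h=cv2.cvtColor(f,cv2.COLOR_BGR2HSV);m=cv2.inRange(h,(12,150,110),(28,255,255));m[:80]=0;m[260:]=0;m[:,:220]=0;m[:,370:]=0
n,l,st,ce=cv2.connectedComponentsWithStats(m)
for i in range(1,n):
    if st[i,4]>4: print(st[i,4],ce[i],cast(c,ce[i],.043)[0])
k=np.array([(38,65),(640,65),(628,412),(50,412)])/6+(235,240);t=cast(c,k,.030);print("tongue",t,np.degrees(np.arctan2(*(t[0]-t[1])[1::-1])))
# block corner bolts
q=cast(c,[(222,91),(362,90),(353,243),(229,243)],.03);print(q)
```

```text
[[ 0.497  -0.1643  0.069 ]
 [ 0.5413 -0.1451  0.069 ]
 [ 0.5447 -0.154   0.069 ]
 [ 0.5013 -0.1754  0.069 ]] ctr [ 0.5211 -0.1597  0.069 ] len 0.048329562909832036 0.04840037634845206 dir [np.float64(-156.60588717512914), np.float64(-153.7229233292309)]
21 [340.7619  98.619 ] [0.5917 0.0205 0.043 ]
19 [243.7895  99.6316] [0.506  0.0335 0.043 ]
18 [245.5    156.2222] [ 0.4983 -0.0165  0.043 ]
18 [338.2222 155.5   ] [ 0.5838 -0.0297  0.043 ]
16 [337.  190.5] [ 0.5789 -0.0629  0.043 ]
tongue [[ 0.4745 -0.115   0.03  ]
 [ 0.5782 -0.1318  0.03  ]
 [ 0.5686 -0.2     0.03  ]
 [ 0.4639 -0.1831  0.03  ]] 170.81481345512282
[[ 0.4866  0.0444  0.03  ]
 [ 0.614   0.0246  0.03  ]
 [ 0.5908 -0.1249  0.03  ]
 [ 0.4635 -0.1043  0.03  ]]
```

Block yaw is about 171.1° and the collar axis is at (0.520, -0.160). The bar points at -155.2°, so q ≈ 0.59 and it needs +52.2°. I'll grip the bar with the tool's y axis at -65°.

```bash
python3 plan.py 0.520 -0.160 0.16 -65.2 6
```

```text
tcp [521.7 -43.2 261.4] clock 2.95 F [0.8 0.1 0.2] grip 1.0000523346908703 0.0 total rv [ 0.  -0.  55.9]
dr [ 0.  -0.   9.3] off [-19.3   2.8  16.9]
dr [ 0.  -0.   9.3] off [-18.5   5.9  16.9]
dr [ 0.  -0.   9.3] off [-17.3   8.8  16.9]
dr [ 0.  -0.   9.3] off [-15.7  11.5  16.9]
dr [ 0.  -0.   9.3] off [-13.6  13.9  16.9]
dr [ 0.  -0.   9.3] off [-11.2  15.9  16.9]
```

```bash
python3 -m crank '{"dr":[[0,0,9.3],[0,0,9.3],[0,0,9.3],[0,0,9.3],[0,0,9.3]],"offset":[[-19,3,17],[-18.5,6,17],[-17,9,17],[-16,11.5,17],[-13.5,14,17]],"jaw":[1,1,0.5,0,0]}' >/dev/null; python3 -m crank '{"dr":[[0,0,9.4],[0,0,0],[0,0,0]],"offset":[[-11,16,17],[0,0,0],[0,0,0]],"jaw":[0,0,0]}';python3 plan.py 0.520 -0.160 0.066 -65.2 3
```

```text
clock: 3.95
tool_pos: [0.5209, -0.1594, 0.1597]
tcp_rot: [0.0, 0.976, 0.217, 0.001]
wrist_force: [-0.5, 0.3, 0.7]
grip_width: 0.5
grasp_force: 0.0
tcp [ 520.9 -159.4  159.7] clock 3.95 F [-0.5  0.3  0.7] grip 0.4999735328418015 0.0 total rv [ 0.1 -0.1  0.2]
dr [ 0.  -0.   0.1] off [-0.4  0.  31.2]
dr [ 0.  -0.   0.1] off [-0.4  0.  31.2]
dr [ 0.  -0.   0.1] off [-0.4  0.  31.2]
```

```bash
python3 -m crank '{"dr":[[0,0,0],[0,0,0],[0,0,0],[0,0,0]],"offset":[[0,0,31],[0,0,31],[0,0,31],[0,0,0]],"jaw":[0,0,0,0]}';python3 -m crank '{"dr":[[0,0,0],[0,0,0],[0,0,0],[0,0,0],[0,0,0]],"offset":[[0,0,0],[0,0,0],[0,0,0],[0,0,0],[0,0,0]],"jaw":[-1,-1,-1,-1,-1]}'
```

```text
clock: 4.45
tool_pos: [0.5202, -0.159, 0.065]
tcp_rot: [-0.001, 0.976, 0.216, -0.001]
wrist_force: [0.3, 0.3, 0.2]
grip_width: 0.498
grasp_force: 0.0
clock: 5.08
tool_pos: [0.521, -0.1595, 0.0673]
tcp_rot: [0.0, 0.977, 0.215, 0.001]
wrist_force: [-1.0, 5.4, 5.8]
grip_width: 0.149
grasp_force: 59.0
```

```bash
python3 -m crank '{"dr":[[0,0,-6.5],[0,0,-6.5],[0,0,-6.5],[0,0,-6.5],[0,0,-6.5]],"offset":[[0,0,0],[0,0,0],[0,0,0],[0,0,0],[0,0,0]],"jaw":[-1,-1,-1,-1,-1]}';python3 -m crank '{"dr":[[0,0,-6.5],[0,0,-6.5],[0,0,-6.6],[0,0,0],[0,0,0]],"offset":[[0,0,0],[0,0,0],[0,0,0],[0,0,0],[0,0,0]],"jaw":[-1,-1,-1,-1,-1]}'
python3 - <<'E'
from h import *
r=rot(read_state()["tcp_rot"]).as_matrix()[:,1];print(np.degrees(np.arctan2(r[1],r[0])),read_state()["moment"])
E
```

```text
clock: 5.7
tool_pos: [0.5203, -0.1587, 0.0673]
tcp_rot: [-0.0, 0.877, 0.481, 0.0]
wrist_force: [-3.4, 10.9, 10.3]
grip_width: 0.151
grasp_force: 59.6
clock: 6.32
tool_pos: [0.5197, -0.1584, 0.0673]
tcp_rot: [-0.001, 0.783, 0.622, 0.0]
wrist_force: [-5.5, 12.4, 12.4]
grip_width: 0.154
grasp_force: 59.8
-13.039858505599202 [1.91624688 0.76401633 0.01355334]
```

```bash
python3 -m crank '{"dr":[[0,0,0],[0,0,0],[0,0,0]],"offset":[[0,0,0],[0,0,0],[0,0,0]],"jaw":[0,0,0]}';python3 -m crank '{"dr":[[0,0,0],[0,0,0],[0,0,0],[0,0,0],[0,0,0]],"offset":[[0,0,-40],[15,0,-50],[40,0,-40],[40,0,-20],[0,0,0]],"jaw":[0,0,0,0,0]}'
python3 - <<'E'
from h import *
f,c=snap("wrist","w2");s=read_state();print(s["tool_pos"],s["tcp_rot"])
cv2.imwrite("pics/c2.png",cv2.resize(f[150:390,150:430],None,fx=2.8,fy=2.5,interpolation=3))
E
```

```text
clock: 6.7
tool_pos: [0.5207, -0.1601, 0.0659]
tcp_rot: [0.0, 0.783, 0.622, 0.0]
wrist_force: [-0.8, 0.5, -0.0]
grip_width: 0.5
grasp_force: 0.0
clock: 7.32
tool_pos: [0.5427, -0.0656, 0.2173]
tcp_rot: [0.001, 0.782, 0.623, 0.001]
wrist_force: [0.6, -0.5, -1.2]
grip_width: 0.502
grasp_force: 0.0
[ 0.54217881 -0.06660868  0.21612845] [5.62354781e-04 7.82434545e-01 6.22732433e-01 4.27076905e-04]
```

View pics/c2.png

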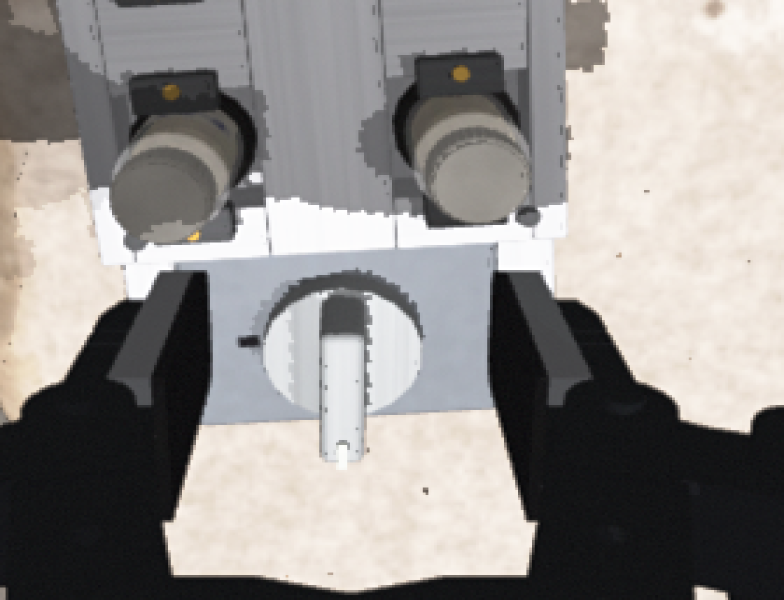

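The bar now points straight down in the picture, with its white end near (342,460) in the crop and the tongue's top edge from (180,265) to (495,247). I'll check q from these numbers.

```bash
python3 - <<'E'
from h import *
np.set_printoptions(precision=4,suppress=True)
f,c=snap("wrist")
P=lambda p:np.array(p)/(2.8,2.5)+(150,150)
a=cast(c,P([(343,335),(342,460)]),.069);print(a)
ang=lambda v:np.degrees(np.arctan2(v[1],v[0]))
th=ang(a[1]-a[0]);b=cast(c,P([(180,265),(495,247)]),.03);e=cast(c,P([(205,423),(497,407)]),.03)
print(th,ang(b[0]-b[1]),ang(e[0]-e[1]))
h=cv2.cvtColor(f,cv2.COLOR_BGR2HSV);m=cv2.inRange(h,(12,150,110),(28,255,255));m[300:]=0
n,l,st,ce=cv2.connectedComponentsWithStats(m)
for i in range(1,n):
    if st[i,4]>6: print(st[i,4],ce[i],cast(c,ce[i],.043)[0])
E
python3 plan.py 0.4892 -0.0745 0.16 -8.9 3
```

```text
[[ 0.5248 -0.1363  0.069 ]
 [ 0.5137 -0.1828  0.069 ]]
-103.37049704211535 171.0408365994129 171.093168568912
28 [197.5714  78.1071] [0.5051 0.0333 0.043 ]
28 [313.2143 136.5   ] [ 0.5826 -0.0295  0.043 ]
26 [206.  144.5] [ 0.4975 -0.0165  0.043 ]
23 [315.     177.8261] [ 0.5776 -0.0628  0.043 ]
10 [211.3 183.9] [ 0.4928 -0.0486  0.043 ]
tcp [541.8 -67.3 215.4] clock 7.425 F [-0.1  0.5 -0.2] grip 0.5007501376846629 0.0 total rv [ 0.   0.  -4.1]
dr [ 0.   0.  -1.4] off [ -6.3 -16.6  18.5]
dr [ 0.   0.  -1.4] off [ -5.9 -16.7  18.5]
dr [ 0.   0.  -1.4] off [ -5.5 -16.8  18.5]
```

q ≈ 1.497, so the collar is locked. The pockets are A(.5873,-.0046), B(.5015,.0085), C(.574,-.0875) and D(.4887,-.0745). I'll start with D.

```bash
python3 -m crank '{"dr":[[0,0,-1.4],[0,0,-1.4],[0,0,-1.3],[0,0,0],[0,0,0]],"offset":[[-6.3,-17,18.5],[-6,-17,18.5],[-5.5,-16.8,18.5],[0,0,0],[0,0,0]],"jaw":[0.3,0.3,0.3,0.3,0.3]}';python3 plan.py 0.4887 -0.0745 0.069 -8.9 3
```

```text
clock: 8.05
tool_pos: [0.4894, -0.0751, 0.1603]
tcp_rot: [0.0, 0.761, 0.649, 0.0]
wrist_force: [-0.1, -0.5, 0.2]
grip_width: 0.648
grasp_force: 0.0
tcp [489.4 -75.1 160.3] clock 8.05 F [-0.1 -0.5  0.2] grip 0.6483190511431253 0.0 total rv [ 0.  -0.  -0.2]
dr [ 0.  -0.  -0.1] off [ 0.2 -0.3 30.4]
dr [ 0.  -0.  -0.1] off [ 0.2 -0.3 30.4]
dr [ 0.  -0.  -0.1] off [ 0.2 -0.3 30.4]
```

```bash
python3 -m crank '{"dr":[[0,0,0],[0,0,0],[0,0,0],[0,0,0]],"offset":[[0,0,31],[0,0,30],[0,0,30],[0,0,0]],"jaw":[0.3,0.3,0.3,0.3]}';python3 -m crank '{"dr":[[0,0,0],[0,0,0],[0,0,0],[0,0,0],[0,0,0]],"offset":[[0,0,0],[0,0,0],[0,0,0],[0,0,0],[0,0,0]],"jaw":[-1,-1,-1,-1,-1]}'
```

```text
clock: 8.55
tool_pos: [0.4888, -0.0745, 0.0681]
tcp_rot: [-0.001, 0.76, 0.649, -0.001]
wrist_force: [0.0, 1.0, -0.1]
grip_width: 0.65
grasp_force: 0.0
clock: 9.18
tool_pos: [0.4893, -0.0747, 0.0703]
tcp_rot: [0.001, 0.76, 0.65, 0.001]
wrist_force: [-0.2, 0.4, 8.5]
grip_width: 0.374
grasp_force: 59.7
```

```bash
python3 -m crank '{"dr":[[0,3.1,0],[0,3.1,0],[0,3.1,0],[0,3.1,0],[0,0,0]],"offset":[[-3.4,0,-0.8],[-3.4,0,-0.8],[-3.4,0,-0.8],[-3.4,0,-0.8],[0,0,0]],"jaw":[-1,-1,-1,-1,-1]}';python3 -m crank '{"dr":[[0,-3.1,0],[0,-3.1,0],[0,-3.1,0],[0,-3.1,0],[0,0,0]],"offset":[[3.4,0,1],[3.4,0,1],[3.4,0,1],[3.4,0,0.9],[0,0,0]],"jaw":[-1,-1,-1,-1,-1]}'
```

```text
clock: 9.8
tool_pos: [0.487, -0.0877, 0.0724]
tcp_rot: [-0.07, 0.756, 0.645, 0.084]
wrist_force: [4.2, 11.7, 7.7]
grip_width: 0.372
grasp_force: 60.0
clock: 10.42
tool_pos: [0.4892, -0.0739, 0.0703]
tcp_rot: [0.001, 0.76, 0.65, 0.0]
wrist_force: [-2.4, -1.0, 8.6]
grip_width: 0.376
grasp_force: 60.2
```

```bash
python3 -m crank '{"dr":[[0,-3.1,0],[0,-3.1,0],[0,-3.1,0],[0,-3.1,0],[0,0,0]],"offset":[[3.4,0,-0.8],[3.4,0,-0.8],[3.4,0,-0.8],[3.4,0,-0.8],[0,0,0]],"jaw":[-1,-1,-1,-1,-1]}';python3 -m crank '{"dr":[[0,3.1,0],[0,3.1,0],[0,3.1,0],[0,3.1,0],[0,0,0]],"offset":[[-3.4,0,1],[-3.4,0,1],[-3.4,0,1],[-3.4,0,0.9],[0,0,0]],"jaw":[-1,-1,-1,-1,-1]}';python3 -m crank '{"dr":[[0,0,0],[0,0,0],[0,0,0],[0,0,0],[0,0,0]],"offset":[[0,0,-4],[0,0,-4],[0,0,-4],[0,0,-3],[0,0,0]],"jaw":[-1,-1,-1,-1,-1]}'
```

```text
clock: 11.05
tool_pos: [0.4912, -0.0614, 0.0727]
tcp_rot: [0.072, 0.755, 0.646, -0.083]
wrist_force: [-2.3, -12.9, 9.3]
grip_width: 0.372
grasp_force: 60.1
clock: 11.68
tool_pos: [0.489, -0.0753, 0.0704]
tcp_rot: [0.001, 0.761, 0.649, 0.001]
wrist_force: [-1.5, 2.1, 7.0]
grip_width: 0.377
grasp_force: 60.3
clock: 12.3
tool_pos: [0.4887, -0.0744, 0.0843]
tcp_rot: [0.0, 0.76, 0.65, 0.0]
wrist_force: [0.1, -1.1, -0.8]
grip_width: 0.377
grasp_force: 59.6
```

D is free: it rose 14 mm with no load. I'll lift it and locate the tray.

```bash
python3 -m crank '{"dr":[[0,0,0],[0,0,0],[0,0,0],[0,0,0]],"offset":[[0,0,-35],[0,0,-45],[0,0,-45],[0,0,0]],"jaw":[-1,-1,-1,-1]}'
cat > tray.py <<'E'
from h import *
# tray pose from the rim's outer corners, both views: hull of the green, fit rim height rect
def rim(n):
    f,c=snap(n);t=tray(f,c)[:,0];h=cv2.convexHull(t)[:,0]
    return f,c,h
np.set_printoptions(precision=4,suppress=True)
for n in("scene","side"):
    f,c,h=rim(n);w=cast(c,h,.05);e=c[2][:2]
    # far edge of rim is silhouette: keep points on the far half
    a=cv2.approxPolyDP(h.reshape(-1,1,2),3,True)[:,0];print(n,[(p.tolist(),q[:2].round(3).tolist()) for p,q in zip(a,cast(c,a,.05))])
E
python3 tray.py
```

```text
clock: 12.8
tool_pos: [0.4895, -0.0747, 0.2118]
tcp_rot: [0.002, 0.76, 0.65, 0.002]
wrist_force: [0.1, -0.3, -1.8]
grip_width: 0.374
grasp_force: 59.7
scene [([217, 182], [0.585, 0.344]), ([283, 196], [0.619, 0.155]), ([267, 245], [0.449, 0.117]), ([197, 226], [0.424, 0.304]), ([199, 209], [0.476, 0.332])]
side [([304, 229], [0.619, 0.162]), ([263, 236], [0.519, 0.134]), ([270, 212], [0.543, 0.253]), ([284, 209], [0.58, 0.267])]
```

```bash
python3 plan.py 0.519 0.296 0.20 10 8
```

```text
tcp [488.3 -74.4 208.8] clock 12.9 F [ 1.1  0.7 -0.6] grip 0.37321896132649746 59.733847975730896 total rv [  0.  -0. -19.]
dr [ 0.  -0.  -2.4] off [46.3 -3.4  1.1]
dr [ 0.  -0.  -2.4] off [46.4 -1.5  1.1]
dr [ 0.  -0.  -2.4] off [46.5  0.4  1.1]
dr [ 0.  -0.  -2.4] off [46.4  2.3  1.1]
dr [ 0.  -0.  -2.4] off [46.3  4.2  1.1]
dr [ 0.  -0.  -2.4] off [46.   6.2  1.1]
dr [ 0.  -0.  -2.4] off [45.8  8.1  1.1]
dr [ 0.  -0.  -2.4] off [45.4  9.9  1.1]
```

```bash
python3 -m crank '{"dr":[[0,0,-2.4],[0,0,-2.4],[0,0,-2.4],[0,0,-2.4]],"offset":[[46,-3.5,1],[46.5,-1.5,1],[46.5,0.5,1],[46.5,2.5,1]],"jaw":[-1,-1,-1,-1]}' >/dev/null;python3 -m crank '{"dr":[[0,0,-2.4],[0,0,-2.4],[0,0,-2.4],[0,0,-2.4],[0,0,0]],"offset":[[46,4,1],[46,6,1],[46,8,1],[45.5,10,1],[0,0,0]],"jaw":[-1,-1,-1,-1,-1]}'; python3 -m crank '{"dr":[[0,0,0],[0,0,0]],"offset":[[0,0,0],[0,0,0]],"jaw":[-1,-1]}'; python3 plan.py 0.519 0.296 0.20 10 1
python3 - <<'E'
from h import *
f,c=snap("wrist","w3");g,d=snap("scene")
cv2.imwrite("pics/c3.png",np.hstack([cv2.resize(f,(448,336)),cv2.resize(g[150:290,160:306],(350,336))]))
E
```

```text
clock: 14.02
tool_pos: [0.5176, 0.2982, 0.1987]
tcp_rot: [-0.001, 0.64, 0.768, -0.001]
wrist_force: [-0.2, -0.1, -1.0]
grip_width: 0.374
grasp_force: 59.7
clock: 14.28
tool_pos: [0.5183, 0.2949, 0.2005]
tcp_rot: [-0.0, 0.642, 0.767, -0.001]
wrist_force: [0.2, 0.1, -1.2]
grip_width: 0.373
grasp_force: 59.7
tcp [518.3 294.9 200.5] clock 14.275 F [ 0.2  0.1 -1.2] grip 0.3726470049009586 59.74041402339935 total rv [-0.1  0.   0.1]
dr [-0.1  0.   0.1] off [1.  0.9 0.5]
```

View pics/c3.png

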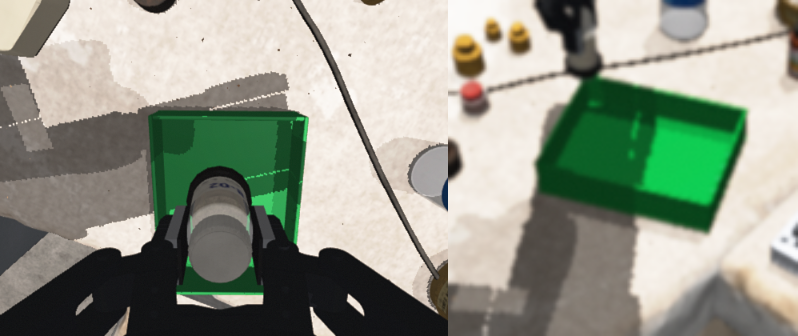

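The wrist view shows the vial held over the tray, with the tray's far rim corners at about (187,141) and (385,145) in full-image pixels. I'll compare those with my tray estimate.

Run:
```python
from h import *
np.set_printoptions(precision=4,suppress=True)
f,c=snap("wrist");h=cv2.cvtColor(f,cv2.COLOR_BGR2HSV);m=cv2.inRange(h,(45,120,30),(85,255,255))
q=cv2.convexHull(max(cv2.findContours(m,0,2)[0],key=cv2.contourArea))
for p in cv2.approxPolyDP(q,4,True)[:,0]: print(p,cast(c,p,.05)[0])
y=np.array([-.177,.984]);x=np.array([.984,.177]);C=np.array([.531,.231])
print([C+a*x*.075+b*y*.1 for a in(-1,1) for b in(1,-1)])
```

```text
[185 145] [0.4458 0.3236 0.05  ]
[198 138] [0.4547 0.3304 0.05  ]
[368 140] [0.5787 0.3512 0.05  ]
[384 147] [0.5917 0.3483 0.05  ]
[369 304] [0.6138 0.218  0.05  ]
[194 287] [0.4659 0.2076 0.05  ]
[array([0.4395, 0.3161]), array([0.4749, 0.1193]), array([0.5871, 0.3427]), array([0.6225, 0.1459])]
```

```bash
python3 -m crank '{"dr":[[0,0,0],[0,0,0],[0,0,0],[0,0,0],[0,0,0]],"offset":[[2,6,40],[0,0,40],[0,0,34],[0,0,16],[0,0,0]],"jaw":[-1,-1,-1,-1,-1]}'; python3 -m crank '{"dr":[[0,0,0],[0,0,0],[0,0,0],[0,0,0]],"offset":[[0,0,0.5],[0,0,0],[0,0,0],[0,0,0]],"jaw":[0,0,0,0]}'; python3 -m crank '{"dr":[[0,0,0],[0,0,0],[0,0,0],[0,0,0]],"offset":[[0,0,-20],[0,0,-45],[0,0,-45],[0,0,-20]],"jaw":[0,0,0,0]}'; python3 plan.py 0.574 -0.0875 0.20 -8.9 8
```

```text
clock: 15.05
tool_pos: [0.5241, 0.2987, 0.0709]
tcp_rot: [-0.0, 0.641, 0.767, -0.0]
wrist_force: [0.4, -0.4, 0.0]
grip_width: 0.375
grasp_force: 59.8
clock: 15.55
tool_pos: [0.5241, 0.299, 0.071]
tcp_rot: [0.0, 0.641, 0.767, 0.0]
wrist_force: [-0.3, 0.1, 1.0]
grip_width: 0.498
grasp_force: 0.0
clock: 16.05
tool_pos: [0.5244, 0.2991, 0.2034]
tcp_rot: [0.001, 0.641, 0.767, 0.002]
wrist_force: [-0.1, 0.8, -1.6]
grip_width: 0.5
grasp_force: 0.0
tcp [524.4 299.1 203.4] clock 16.05 F [-0.1  0.8 -1.6] grip 0.49952479591755916 0.0 total rv [ 0.2 -0.1 19.1]
dr [ 0.  -0.   2.4] off [-48.7  -2.5   0.4]
dr [ 0.  -0.   2.4] off [-48.7  -0.4   0.4]
dr [ 0.  -0.   2.4] off [-48.7   1.6   0.4]
dr [ 0.  -0.   2.4] off [-48.6   3.6   0.4]
dr [ 0.  -0.   2.4] off [-48.4   5.6   0.4]
dr [ 0.  -0.   2.4] off [-48.1   7.7   0.4]
dr [ 0.  -0.   2.4] off [-47.8   9.7   0.4]
dr [ 0.  -0.   2.4] off [-47.3  11.6   0.4]
```

```bash
python3 -m crank '{"dr":[[0,0,2.4],[0,0,2.4],[0,0,2.4],[0,0,2.4]],"offset":[[-49,-2.5,0],[-49,-0.5,0],[-49,1.5,0],[-48.5,3.5,0]],"jaw":[0.3,0.3,0.3,0.3]}' >/dev/null;python3 -m crank '{"dr":[[0,0,2.4],[0,0,2.4],[0,0,2.4],[0,0,2.2],[0,0,0]],"offset":[[-48.5,5.5,5],[-48,7.5,10],[-48,9.5,10],[-47,11.5,10],[0,0,0]],"jaw":[0.3,0.3,0.3,0.3,0.3]}' ; python3 -m crank '{"dr":[[0,0,0],[0,0,0]],"offset":[[0,0,0],[0,0,0]],"jaw":[0.3,0.3]}' >/dev/null; python3 plan.py 0.574 -0.0875 0.0695 -8.9 3
python3 - <<'E'
from h import *
snap("scene","s4"); f,c=snap("scene");cv2.imwrite("pics/c4.png",cv2.resize(f[150:310,180:420],(720,480)))
E
```

```text
clock: 17.18
tool_pos: [0.5725, -0.0913, 0.1649]
tcp_rot: [-0.0, 0.76, 0.649, -0.0]
wrist_force: [-0.6, 0.8, 0.3]
grip_width: 0.648
grasp_force: 0.0
tcp [572.6 -87.4 166. ] clock 17.425 F [0.8 0.8 0.2] grip 0.6457610947061759 0.0 total rv [ 0.  -0.   0.2]
dr [ 0.  -0.   0.1] off [ 0.   0.5 32.2]
dr [ 0.  -0.   0.1] off [ 0.   0.5 32.2]
dr [ 0.  -0.   0.1] off [ 0.   0.5 32.2]
```

View pics/c4.png

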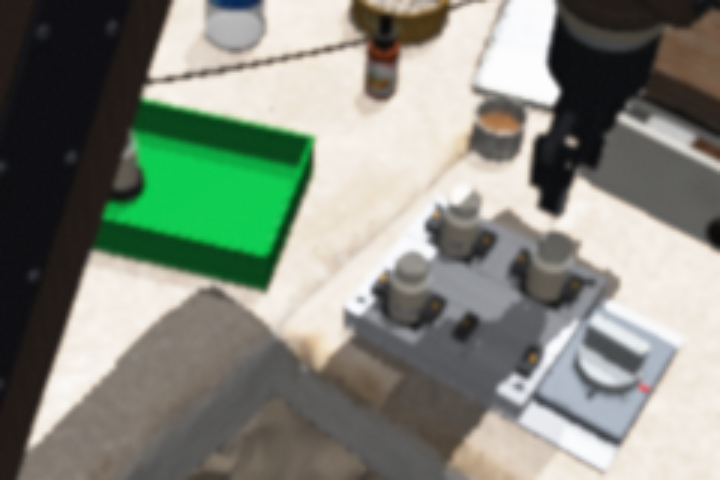

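The first vial stands at the left end of the tray, around (125,175) in the crop. Three vials remain, the collar is unchanged and the gripper is over C. I'll grasp C and rock it.

```bash
python3 -m crank '{"dr":[[0,0,0],[0,0,0],[0,0,0],[0,0,0]],"offset":[[0,0.5,33],[0,0,32],[0,0,32],[0,0,0]],"jaw":[0.3,0.3,0.3,0.3]}';python3 -m crank '{"dr":[[0,0,0],[0,0,0],[0,0,0],[0,0,0],[0,0,0]],"offset":[[0,0,0],[0,0,0],[0,0,0],[0,0,0],[0,0,0]],"jaw":[-1,-1,-1,-1,-1]}'
```

```text
clock: 18.02
tool_pos: [0.5722, -0.0877, 0.0671]
tcp_rot: [-0.002, 0.759, 0.651, -0.001]
wrist_force: [0.3, 0.4, -0.1]
grip_width: 0.649
grasp_force: 0.0
clock: 18.65
tool_pos: [0.5737, -0.0886, 0.0702]
tcp_rot: [0.001, 0.759, 0.651, 0.001]
wrist_force: [-0.8, 1.1, 7.7]
grip_width: 0.371
grasp_force: 59.8
```

```bash
python3 -m crank '{"dr":[[0,3.1,0],[0,3.1,0],[0,3.1,0],[0,3.1,0],[0,0,0]],"offset":[[-3.4,0,-0.8],[-3.4,0,-0.8],[-3.4,0,-0.8],[-3.4,0,-0.8],[0,0,0]],"jaw":[-1,-1,-1,-1,-1]}';python3 -m crank '{"dr":[[0,-3.1,0],[0,-3.1,0],[0,-3.1,0],[0,-3.1,0],[0,0,0]],"offset":[[3.4,0,1],[3.4,0,1],[3.4,0,1],[3.4,0,0.9],[0,0,0]],"jaw":[-1,-1,-1,-1,-1]}'
```

```text
clock: 19.27
tool_pos: [0.5717, -0.1015, 0.0724]
tcp_rot: [-0.071, 0.755, 0.647, 0.084]
wrist_force: [3.2, 11.5, 8.6]
grip_width: 0.378
grasp_force: 60.2
clock: 19.9
tool_pos: [0.5738, -0.0879, 0.0702]
tcp_rot: [0.001, 0.759, 0.651, 0.0]
wrist_force: [-1.0, 0.4, 6.8]
grip_width: 0.374
grasp_force: 60.4
```

```bash
python3 -m crank '{"dr":[[0,-3.1,0],[0,-3.1,0],[0,-3.1,0],[0,-3.1,0],[0,0,0]],"offset":[[3.4,0,-0.8],[3.4,0,-0.8],[3.4,0,-0.8],[3.4,0,-0.8],[0,0,0]],"jaw":[-1,-1,-1,-1,-1]}';python3 -m crank '{"dr":[[0,3.1,0],[0,3.1,0],[0,3.1,0],[0,3.1,0],[0,0,0]],"offset":[[-3.4,0,1],[-3.4,0,1],[-3.4,0,1],[-3.4,0,0.9],[0,0,0]],"jaw":[-1,-1,-1,-1,-1]}';python3 -m crank '{"dr":[[0,0,0],[0,0,0],[0,0,0],[0,0,0],[0,0,0]],"offset":[[0,0,-4],[0,0,-4],[0,0,-4],[0,0,-3],[0,0,0]],"jaw":[-1,-1,-1,-1,-1]}'
```

```text
clock: 20.52
tool_pos: [0.5758, -0.0756, 0.0727]
tcp_rot: [0.072, 0.754, 0.647, -0.082]
wrist_force: [-1.1, -9.8, 10.9]
grip_width: 0.375
grasp_force: 60.3
clock: 21.15
tool_pos: [0.5736, -0.0894, 0.0702]
tcp_rot: [0.001, 0.76, 0.65, 0.001]
wrist_force: [0.8, 1.0, 6.2]
grip_width: 0.376
grasp_force: 60.3
clock: 21.78
tool_pos: [0.5732, -0.0885, 0.084]
tcp_rot: [0.0, 0.759, 0.651, 0.0]
wrist_force: [0.7, -0.3, -1.1]
grip_width: 0.376
grasp_force: 59.6
```

```bash
python3 -m crank '{"dr":[[0,0,0],[0,0,0],[0,0,0],[0,0,0]],"offset":[[0,0,-35],[0,0,-45],[0,0,-45],[0,0,0]],"jaw":[-1,-1,-1,-1]}' >/dev/null; python3 plan.py 0.532 0.253 0.21 10 8
```

```text
tcp [574.1 -88.8 211.8] clock 22.275 F [ 0.1 -0.3 -2.5] grip 0.37560434543985355 59.740650057792664 total rv [  0.3   0.1 -18.8]
dr [ 0.   0.  -2.3] off [ 41.4 -11.7   0.1]
dr [ 0.   0.  -2.3] off [ 41.9 -10.    0.1]
dr [ 0.   0.  -2.3] off [42.2 -8.3  0.2]
dr [ 0.   0.  -2.3] off [42.5 -6.5  0.2]
dr [ 0.   0.  -2.3] off [42.8 -4.8  0.2]
dr [ 0.   0.  -2.3] off [42.9 -3.   0.2]
dr [ 0.   0.  -2.3] off [43.  -1.3  0.2]
dr [ 0.   0.  -2.3] off [43.   0.5  0.2]
```

```bash
cat > trayw.py <<'E'
from h import *
np.set_printoptions(precision=3,suppress=True)
f,c=snap("wrist");h=cv2.cvtColor(f,cv2.COLOR_BGR2HSV);m=cv2.inRange(h,(45,120,30),(85,255,255))
q=cv2.convexHull(max(cv2.findContours(m,0,2)[0],key=cv2.contourArea))
for p in cv2.approxPolyDP(q,4,True)[:,0]: print(p,cast(c,p,.05)[0])
E
python3 -m crank '{"dr":[[0,0,-2.3],[0,0,-2.3],[0,0,-2.3],[0,0,-2.3]],"offset":[[41.5,-12,0],[42,-10,0],[42,-8.5,0],[42.5,-6.5,0]],"jaw":[-1,-1,-1,-1]}' >/dev/null;python3 -m crank '{"dr":[[0,0,-2.3],[0,0,-2.3],[0,0,-2.3],[0,0,-2.5],[0,0,0]],"offset":[[43,-5,0],[43,-3,0],[43,-1,0],[43,0,0],[0,0,0]],"jaw":[-1,-1,-1,-1,-1]}' >/dev/null; python3 -m crank '{"dr":[[0,0,0],[0,0,0]],"offset":[[0,0,0],[0,0,0]],"jaw":[-1,-1]}'; python3 plan.py 0.532 0.253 0.0715 10 4;python3 trayw.py
```

```text
clock: 23.65
tool_pos: [0.5314, 0.2525, 0.2083]
tcp_rot: [-0.0, 0.645, 0.765, -0.0]
wrist_force: [0.4, -0.2, -1.0]
grip_width: 0.374
grasp_force: 59.8
tcp [531.4 252.5 208.3] clock 23.65 F [ 0.4 -0.2 -1. ] grip 0.37423149622369656 59.79046940803528 total rv [-0.   0.  -0.3]
dr [-0.   0.  -0.1] off [ 0.1  0.2 34.2]
dr [-0.   0.  -0.1] off [ 0.1  0.2 34.2]
dr [-0.   0.  -0.1] off [ 0.1  0.2 34.2]
dr [-0.   0.  -0.1] off [ 0.1  0.2 34.2]
[177  83] [0.447 0.324 0.05 ]
[378  84] [0.591 0.348 0.05 ]
[361 301] [0.621 0.173 0.05 ]
[191 294] [0.475 0.154 0.05 ]
```

Tray unchanged. I'll lower C into it.

```bash
python3 -m crank '{"dr":[[0,0,0],[0,0,0],[0,0,0],[0,0,0],[0,0,0]],"offset":[[0,0,45],[0,0,45],[0,0,32],[0,0,15.5],[0,0,0]],"jaw":[-1,-1,-1,-1,-1]}'; python3 -m crank '{"dr":[[0,0,0],[0,0,0],[0,0,0],[0,0,0]],"offset":[[0,0,0.5],[0,0,0],[0,0,0],[0,0,0]],"jaw":[0,0,0,0]}'; python3 -m crank '{"dr":[[0,0,0],[0,0,0],[0,0,0],[0,0,0]],"offset":[[0,0,-20],[0,0,-45],[0,0,-45],[0,0,-20]],"jaw":[0,0,0,0]}'; python3 plan.py 0.5015 0.0085 0.18 -8.9 6
```

```text
clock: 24.32
tool_pos: [0.5313, 0.2531, 0.0709]
tcp_rot: [-0.0, 0.644, 0.765, -0.0]
wrist_force: [0.3, 0.7, -0.9]
grip_width: 0.375
grasp_force: 59.8
clock: 24.82
tool_pos: [0.5313, 0.2536, 0.0712]
tcp_rot: [0.0, 0.644, 0.765, 0.0]
wrist_force: [-0.7, 0.7, -0.0]
grip_width: 0.501
grasp_force: 0.0
clock: 25.32
tool_pos: [0.5317, 0.2537, 0.2035]
tcp_rot: [0.001, 0.644, 0.765, 0.001]
wrist_force: [-0.3, 0.3, 0.1]
grip_width: 0.497
grasp_force: 0.0
tcp [531.7 253.7 203.5] clock 25.325 F [-0.3  0.3  0.1] grip 0.4969799639970171 0.0 total rv [ 0.2 -0.1 18.7]
dr [ 0.  -0.   3.1] off [-39.4 -11.9   3.9]
dr [ 0.  -0.   3.1] off [-40.   -9.8   3.9]
dr [ 0.  -0.   3.1] off [-40.5  -7.6   3.9]
dr [ 0.  -0.   3.1] off [-40.8  -5.4   3.9]
dr [ 0.  -0.   3.1] off [-41.1  -3.1   3.9]
dr [ 0.  -0.   3.1] off [-41.2  -0.9   3.9]
```

```bash
python3 -m crank '{"dr":[[0,0,3.1],[0,0,3.1],[0,0,3.1],[0,0,3.1],[0,0,3.1]],"offset":[[-39.5,-12,4],[-40,-10,4],[-40.5,-7.5,4],[-41,-5.5,4],[-41,-3,4]],"jaw":[0.3,0.3,0.3,0.3,0.3]}' >/dev/null;python3 -m crank '{"dr":[[0,0,3.1],[0,0,0],[0,0,0],[0,0,0]],"offset":[[-41,-1,4],[0,0,0],[0,0,0],[0,0,0]],"jaw":[0.3,0.3,0.3,0.3]}' >/dev/null; python3 plan.py 0.5015 0.0085 0.068 -8.9 3
python3 - <<'E'
from h import *
np.set_printoptions(precision=4,suppress=True)
f,c=snap("wrist");h=cv2.cvtColor(f,cv2.COLOR_BGR2HSV);m=cv2.inRange(h,(12,150,110),(28,255,255))
n,l,st,ce=cv2.connectedComponentsWithStats(m)
for i in range(1,n):
    p=cast(c,ce[i],.043)[0]
    if st[i,4]>6 and p[0]<.62: print(st[i,4],ce[i],p)
E
```

```text
tcp [501.1   9.  176.9] clock 26.45 F [ 0.1 -0.1 -0. ] grip 0.6515210497694283 0.0 total rv [ 0.  -0.   0.2]
dr [ 0.  -0.   0.1] off [-0.2  0.2 36.3]
dr [ 0.  -0.   0.1] off [-0.2  0.2 36.3]
dr [ 0.  -0.   0.1] off [-0.2  0.2 36.3]
32 [275.3438 171.375 ] [0.5054 0.0331 0.043 ]
34 [396.6765 171.4118] [0.5907 0.0202 0.043 ]
32 [390.0625 238.1562] [ 0.583 -0.03   0.043]
27 [275.2963 271.8519] [ 0.4936 -0.0446  0.043 ]
27 [386.5926 272.0741] [ 0.5786 -0.0577  0.043 ]
23 [275.     340.1739] [ 0.4841 -0.1057  0.043 ]
```

```bash
python3 -m crank '{"dr":[[0,0,0],[0,0,0],[0,0,0],[0,0,0]],"offset":[[0,0,37],[0,0,36],[0,0,36],[0,0,0]],"jaw":[0.3,0.3,0.3,0.3]}';python3 -m crank '{"dr":[[0,0,0],[0,0,0],[0,0,0],[0,0,0],[0,0,0]],"offset":[[0,0,0],[0,0,0],[0,0,0],[0,0,0],[0,0,0]],"jaw":[-1,-1,-1,-1,-1]}'
```

```text
clock: 27.0
tool_pos: [0.5001, 0.0089, 0.0661]
tcp_rot: [-0.002, 0.759, 0.651, -0.001]
wrist_force: [-0.1, -0.6, 0.1]
grip_width: 0.647
grasp_force: 0.0
clock: 27.62
tool_pos: [0.5016, 0.0083, 0.0692]
tcp_rot: [0.001, 0.759, 0.651, 0.001]
wrist_force: [-1.2, 1.2, 8.4]
grip_width: 0.372
grasp_force: 60.0
```

```bash
python3 -m crank '{"dr":[[0,3.1,0],[0,3.1,0],[0,3.1,0],[0,3.1,0],[0,0,0]],"offset":[[-3.4,0,-0.8],[-3.4,0,-0.8],[-3.4,0,-0.8],[-3.4,0,-0.8],[0,0,0]],"jaw":[-1,-1,-1,-1,-1]}';python3 -m crank '{"dr":[[0,-3.1,0],[0,-3.1,0],[0,-3.1,0],[0,-3.1,0],[0,0,0]],"offset":[[3.4,0,1],[3.4,0,1],[3.4,0,1],[3.4,0,0.9],[0,0,0]],"jaw":[-1,-1,-1,-1,-1]}'
```

```text
clock: 28.25
tool_pos: [0.4995, -0.0048, 0.0714]
tcp_rot: [-0.071, 0.755, 0.647, 0.084]
wrist_force: [3.3, 15.4, 7.3]
grip_width: 0.372
grasp_force: 60.1
clock: 28.88
tool_pos: [0.5016, 0.0089, 0.0692]
tcp_rot: [0.001, 0.759, 0.651, 0.001]
wrist_force: [-0.9, -1.0, 7.6]
grip_width: 0.374
grasp_force: 60.5
```

```bash
python3 -m crank '{"dr":[[0,-3.1,0],[0,-3.1,0],[0,-3.1,0],[0,-3.1,0],[0,0,0]],"offset":[[3.4,0,-0.8],[3.4,0,-0.8],[3.4,0,-0.8],[3.4,0,-0.8],[0,0,0]],"jaw":[-1,-1,-1,-1,-1]}';python3 -m crank '{"dr":[[0,3.1,0],[0,3.1,0],[0,3.1,0],[0,3.1,0],[0,0,0]],"offset":[[-3.4,0,1],[-3.4,0,1],[-3.4,0,1],[-3.4,0,0.9],[0,0,0]],"jaw":[-1,-1,-1,-1,-1]}';python3 -m crank '{"dr":[[0,0,0],[0,0,0],[0,0,0],[0,0,0],[0,0,0]],"offset":[[0,0,-4],[0,0,-4],[0,0,-4],[0,0,-3],[0,0,0]],"jaw":[-1,-1,-1,-1,-1]}'
```

```text
clock: 29.5
tool_pos: [0.5035, 0.0213, 0.0714]
tcp_rot: [0.072, 0.754, 0.647, -0.082]
wrist_force: [-0.9, -12.2, 8.5]
grip_width: 0.376
grasp_force: 60.2
clock: 30.12
tool_pos: [0.5014, 0.0075, 0.0692]
tcp_rot: [0.001, 0.76, 0.65, 0.001]
wrist_force: [0.2, 0.8, 5.9]
grip_width: 0.378
grasp_force: 60.5
clock: 30.75
tool_pos: [0.501, 0.0082, 0.0831]
tcp_rot: [0.0, 0.759, 0.651, 0.0]
wrist_force: [-0.6, -0.6, -0.9]
grip_width: 0.382
grasp_force: 59.6
```

```bash
python3 -m crank '{"dr":[[0,0,0],[0,0,0],[0,0,0],[0,0,0]],"offset":[[0,0,-35],[0,0,-45],[0,0,-45],[0,0,0]],"jaw":[-1,-1,-1,-1]}' ; python3 plan.py 0.540 0.2085 0.21 9.7 5
```

```text
clock: 31.25
tool_pos: [0.5019, 0.0081, 0.2105]
tcp_rot: [0.002, 0.759, 0.651, 0.002]
wrist_force: [-0.3, -0.8, -2.0]
grip_width: 0.372
grasp_force: 59.8
tcp [501.9   8.1 210.5] clock 31.25 F [-0.3 -0.8 -2. ] grip 0.37194429574345905 59.83971297740936 total rv [  0.3   0.  -18.5]
dr [ 0.1  0.  -3.7] off [40.8  1.4  0.1]
dr [ 0.1  0.  -3.7] off [40.6  4.   0.1]
dr [ 0.1  0.  -3.7] off [40.2  6.7  0.1]
dr [ 0.1  0.  -3.7] off [39.7  9.2  0.1]
dr [ 0.1  0.  -3.7] off [39.1 11.8  0.1]
```

```bash
python3 -m crank '{"dr":[[0,0,-3.7],[0,0,-3.7],[0,0,-3.7],[0,0,-3.7],[0,0,-3.7]],"offset":[[41,1.5,0],[40.5,4,0],[40,6.5,0],[39.5,9,0],[39,12,0]],"jaw":[-1,-1,-1,-1,-1]}' >/dev/null; python3 -m crank '{"dr":[[0,0,0],[0,0,0],[0,0,0]],"offset":[[0,0,0],[0,0,0],[0,0,0]],"jaw":[-1,-1,-1]}'; python3 plan.py 0.540 0.2085 0.0705 9.7 4;python3 trayw.py
```

```text
clock: 32.25
tool_pos: [0.5388, 0.2073, 0.2075]
tcp_rot: [-0.0, 0.645, 0.764, -0.0]
wrist_force: [0.8, 0.4, -0.9]
grip_width: 0.377
grasp_force: 59.9
tcp [538.8 207.3 207.5] clock 32.25 F [ 0.8  0.4 -0.9] grip 0.3768709314385637 59.868539571762085 total rv [-0.   0.  -0.1]
dr [-0.  0. -0.] off [ 0.3  0.4 34.2]
dr [-0.  0. -0.] off [ 0.3  0.4 34.2]
dr [-0.  0. -0.] off [ 0.3  0.4 34.2]
dr [-0.  0. -0.] off [ 0.3  0.4 34.2]
[383  13] [0.59  0.348 0.05 ]
[364 273] [0.624 0.154 0.05 ]
[190 274] [0.48  0.128 0.05 ]
[170  15] [0.446 0.323 0.05 ]
```

```bash
python3 -m crank '{"dr":[[0,0,0],[0,0,0],[0,0,0],[0,0,0],[0,0,0]],"offset":[[0,1,45],[0,0,45],[0,0,32],[0,0,15],[0,0,0]],"jaw":[-1,-1,-1,-1,-1]}'; python3 -m crank '{"dr":[[0,0,0],[0,0,0],[0,0,0],[0,0,0]],"offset":[[0,0,0.5],[0,0,0],[0,0,0],[0,0,0]],"jaw":[0,0,0,0]}'; python3 -m crank '{"dr":[[0,0,0],[0,0,0],[0,0,0],[0,0,0]],"offset":[[0,0,-20],[0,0,-45],[0,0,-45],[0,0,-20]],"jaw":[0,0,0,0]}'; python3 plan.py 0.5872 -0.0046 0.18 -8.9 5
```

```text
clock: 32.92
tool_pos: [0.54, 0.208, 0.0706]
tcp_rot: [-0.0, 0.645, 0.764, -0.0]
wrist_force: [-1.0, -0.0, -0.8]
grip_width: 0.375
grasp_force: 59.9
clock: 33.42
tool_pos: [0.54, 0.2084, 0.0707]
tcp_rot: [0.0, 0.645, 0.764, 0.0]
wrist_force: [0.2, -0.6, -0.5]
grip_width: 0.5
grasp_force: 0.0
clock: 33.92
tool_pos: [0.5404, 0.2085, 0.2031]
tcp_rot: [0.001, 0.645, 0.765, 0.001]
wrist_force: [0.3, -0.3, -0.1]
grip_width: 0.5
grasp_force: 0.0
tcp [540.4 208.5 203.1] clock 33.925 F [ 0.3 -0.3 -0.1] grip 0.5002245799922515 0.0 total rv [ 0.2 -0.  18.6]
dr [ 0.  -0.   3.7] off [-43.6   2.    4.6]
dr [ 0.  -0.   3.7] off [-43.4   4.8   4.6]
dr [ 0.  -0.   3.7] off [-43.    7.6   4.6]
dr [ 0.  -0.   3.7] off [-42.4  10.4   4.6]
dr [ 0.  -0.   3.7] off [-41.6  13.2   4.6]
```

```bash
python3 -m crank '{"dr":[[0,0,3.7],[0,0,3.7],[0,0,3.7],[0,0,3.7],[0,0,3.7]],"offset":[[-43.5,2,4.5],[-43.5,5,4.5],[-43,7.5,4.5],[-42.5,10.5,4.5],[-41.5,13,4.5]],"jaw":[0.3,0.3,0.3,0.3,0.3]}' >/dev/null;python3 -m crank '{"dr":[[0,0,0],[0,0,0],[0,0,0]],"offset":[[0,0,0],[0,0,0],[0,0,0]],"jaw":[0.3,0.3,0.3]}' >/dev/null; python3 plan.py 0.5872 -0.0046 0.068 -8.9 3
```

```text
tcp [586.6  -3.8 178.1] clock 34.925 F [-0.3 -0.2 -0.2] grip 0.6496878857314573 0.0 total rv [ 0.  -0.   0.2]
dr [ 0.  -0.   0.1] off [-0.3  0.2 36.7]
dr [ 0.  -0.   0.1] off [-0.3  0.2 36.7]
dr [ 0.  -0.   0.1] off [-0.2  0.2 36.7]
```

```bash
python3 -m crank '{"dr":[[0,0,0],[0,0,0],[0,0,0],[0,0,0]],"offset":[[-0.5,0.5,37],[0,0,37],[0,0,36],[0,0,0]],"jaw":[0.3,0.3,0.3,0.3]}';python3 -m crank '{"dr":[[0,0,0],[0,0,0],[0,0,0],[0,0,0],[0,0,0]],"offset":[[0,0,0],[0,0,0],[0,0,0],[0,0,0],[0,0,0]],"jaw":[-1,-1,-1,-1,-1]}'
```

```text
clock: 35.42
tool_pos: [0.5861, -0.0044, 0.0661]
tcp_rot: [-0.002, 0.759, 0.651, -0.001]
wrist_force: [0.4, 0.9, -0.3]
grip_width: 0.652
grasp_force: 0.0
clock: 36.05
tool_pos: [0.5879, -0.0053, 0.0695]
tcp_rot: [0.001, 0.759, 0.651, 0.001]
wrist_force: [-0.7, 1.5, 6.9]
grip_width: 0.373
grasp_force: 59.9
```

```bash
python3 -m crank '{"dr":[[0,3.1,0],[0,3.1,0],[0,3.1,0],[0,3.1,0],[0,0,0]],"offset":[[-3.4,0,-0.8],[-3.4,0,-0.8],[-3.4,0,-0.8],[-3.4,0,-0.8],[0,0,0]],"jaw":[-1,-1,-1,-1,-1]}';python3 -m crank '{"dr":[[0,-3.1,0],[0,-3.1,0],[0,-3.1,0],[0,-3.1,0],[0,0,0]],"offset":[[3.4,0,1],[3.4,0,1],[3.4,0,1],[3.4,0,0.9],[0,0,0]],"jaw":[-1,-1,-1,-1,-1]}'
```

```text
clock: 36.67
tool_pos: [0.5859, -0.0182, 0.0718]
tcp_rot: [-0.071, 0.755, 0.647, 0.084]
wrist_force: [2.4, 12.9, 7.9]
grip_width: 0.373
grasp_force: 60.1
clock: 37.3
tool_pos: [0.5879, -0.0046, 0.0694]
tcp_rot: [0.001, 0.759, 0.651, 0.0]
wrist_force: [-1.1, -0.5, 6.1]
grip_width: 0.377
grasp_force: 60.3
```

```bash
python3 -m crank '{"dr":[[0,-3.1,0],[0,-3.1,0],[0,-3.1,0],[0,-3.1,0],[0,0,0]],"offset":[[3.4,0,-0.8],[3.4,0,-0.8],[3.4,0,-0.8],[3.4,0,-0.8],[0,0,0]],"jaw":[-1,-1,-1,-1,-1]}';python3 -m crank '{"dr":[[0,3.1,0],[0,3.1,0],[0,3.1,0],[0,3.1,0],[0,0,0]],"offset":[[-3.4,0,1],[-3.4,0,1],[-3.4,0,1],[-3.4,0,0.9],[0,0,0]],"jaw":[-1,-1,-1,-1,-1]}';python3 -m crank '{"dr":[[0,0,0],[0,0,0],[0,0,0],[0,0,0],[0,0,0]],"offset":[[0,0,-4],[0,0,-4],[0,0,-4],[0,0,-3],[0,0,0]],"jaw":[-1,-1,-1,-1,-1]}'
```

```text
clock: 37.92
tool_pos: [0.5898, 0.0076, 0.0718]
tcp_rot: [0.072, 0.754, 0.647, -0.082]
wrist_force: [-0.8, -10.2, 8.4]
grip_width: 0.372
grasp_force: 60.3
clock: 38.55
tool_pos: [0.5877, -0.0061, 0.0695]
tcp_rot: [0.0, 0.76, 0.65, 0.001]
wrist_force: [-1.4, 2.6, 6.6]
grip_width: 0.373
grasp_force: 60.3
clock: 39.17
tool_pos: [0.5873, -0.0053, 0.0832]
tcp_rot: [0.0, 0.759, 0.651, 0.0]
wrist_force: [-1.1, 0.2, -0.5]
grip_width: 0.375
grasp_force: 59.7
```

```bash
python3 -m crank '{"dr":[[0,0,0],[0,0,0],[0,0,0],[0,0,0]],"offset":[[0,0,-35],[0,0,-45],[0,0,-45],[0,0,0]],"jaw":[-1,-1,-1,-1]}' ; python3 plan.py 0.567 0.172 0.21 9.7 4
```

```text
clock: 39.67
tool_pos: [0.5882, -0.0055, 0.2111]
tcp_rot: [0.002, 0.759, 0.651, 0.002]
wrist_force: [0.0, 0.3, -0.9]
grip_width: 0.375
grasp_force: 59.6
tcp [588.2  -5.5 211.1] clock 39.675 F [ 0.   0.3 -0.9] grip 0.3747327750701022 59.631845355033875 total rv [  0.3   0.  -18.5]
dr [ 0.1  0.  -4.6] off [ 43.  -12.    0.2]
dr [ 0.1  0.  -4.6] off [43.9 -8.5  0.2]
dr [ 0.1  0.  -4.6] off [44.4 -4.9  0.3]
dr [ 0.1  0.  -4.6] off [44.7 -1.4  0.3]
```

```bash
python3 -m crank '{"dr":[[0,0,-4.6],[0,0,-4.6],[0,0,-4.6],[0,0,-4.6],[0,0,0]],"offset":[[43,-12,0],[44,-8.5,0],[44.5,-5,0],[45,-1.5,0],[0,0,0]],"jaw":[-1,-1,-1,-1,-1]}' >/dev/null; python3 -m crank '{"dr":[[0,0,0],[0,0,0],[0,0,0]],"offset":[[0,0,0],[0,0,0],[0,0,0]],"jaw":[-1,-1,-1]}'; python3 plan.py 0.567 0.172 0.0705 9.7 4;python3 trayw.py; python3 -c "
from h import *
snap('wrist','w5')"
```

```text
clock: 40.67
tool_pos: [0.5661, 0.1717, 0.2079]
tcp_rot: [-0.0, 0.646, 0.763, -0.0]
wrist_force: [-0.1, -0.3, -1.6]
grip_width: 0.375
grasp_force: 59.5
tcp [566.1 171.7 207.9] clock 40.675 F [-0.1 -0.3 -1.6] grip 0.37455477552382843 59.54609513282776 total rv [-0.  -0.  -0.2]
dr [-0. -0. -0.] off [ 0.   0.2 34.3]
dr [-0. -0. -0.] off [ 0.   0.2 34.3]
dr [-0. -0. -0.] off [ 0.   0.2 34.3]
dr [-0. -0. -0.] off [ 0.   0.2 34.3]
[355   0] [0.597 0.318 0.05 ]
[342 229] [0.625 0.154 0.05 ]
[162 230] [0.48  0.128 0.05 ]
[138   0] [0.451 0.293 0.05 ]
```

View pics/w5.png

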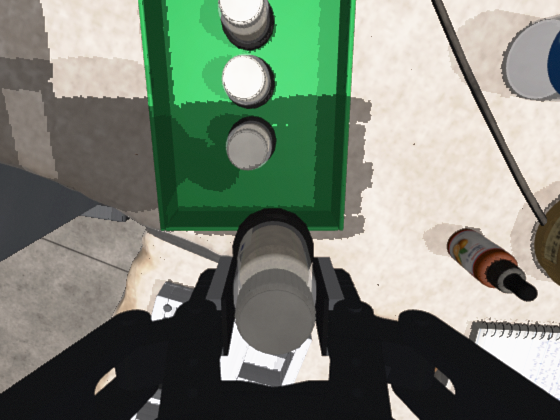

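Three vials stand in the tray in a row, at about (245,5), (247,78) and (250,143). The tray's near edge agrees with my estimate. I'll place the last vial.

```bash
python3 -m crank '{"dr":[[0,0,0],[0,0,0],[0,0,0],[0,0,0],[0,0,0]],"offset":[[1,1,45],[0,0,45],[0,0,32],[0,0,15],[0,0,0]],"jaw":[-1,-1,-1,-1,-1]}'; python3 -m crank '{"dr":[[0,0,0],[0,0,0],[0,0,0],[0,0,0]],"offset":[[0,0,0.5],[0,0,0],[0,0,0],[0,0,0]],"jaw":[0,0,0,0]}'; python3 -m crank '{"dr":[[0,0,0],[0,0,0],[0,0,0],[0,0,0],[0,0,0]],"offset":[[0,0,-20],[0,0,-45],[0,0,-45],[-50,0,-20],[-50,0,0]],"jaw":[0,0,0,0,0]}'; python3 -m crank '{"dr":[[0,0,0],[0,0,0],[0,0,0]],"offset":[[-50,0,0],[0,0,0],[0,0,0]],"jaw":[0,0,0]}'
python3 - <<'E'
from h import *
f,c=snap("scene");g,d=snap("side")
cv2.imwrite("pics/c6.png",np.hstack([cv2.resize(f[160:320,180:420],(450,300)),cv2.resize(g[190:360,210:350],(330,300*330//330))]))
E
```

```text
clock: 41.4
tool_pos: [0.5667, 0.1736, 0.0707]
tcp_rot: [-0.0, 0.645, 0.764, -0.0]
wrist_force: [0.6, -1.4, -1.2]
grip_width: 0.374
grasp_force: 59.6
clock: 41.9
tool_pos: [0.5668, 0.1738, 0.0709]
tcp_rot: [0.0, 0.645, 0.764, 0.0]
wrist_force: [1.0, 0.6, -0.1]
grip_width: 0.498
grasp_force: 0.0
clock: 42.52
tool_pos: [0.584, 0.0745, 0.2027]
tcp_rot: [0.001, 0.645, 0.764, 0.001]
wrist_force: [-0.0, -0.6, 0.1]
grip_width: 0.502
grasp_force: 0.0
clock: 42.9
tool_pos: [0.5916, 0.026, 0.2005]
tcp_rot: [-0.0, 0.646, 0.764, 0.0]
wrist_force: [1.0, 0.2, 0.1]
grip_width: 0.501
grasp_force: 0.0
```

View pics/c6.png

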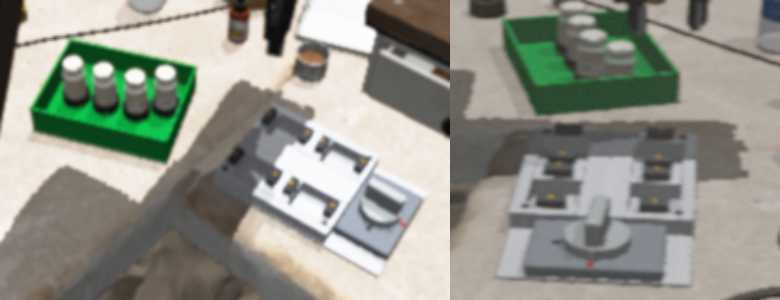

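All four vials stand in the tray, at around (73–165, 60–75) in the left crop. The block is empty and the collar's pointer is at the red mark. Handing in.

```bash
python3 -c "
from cell import *
print(sign_off())"
```

```text
the job is handed in; nothing more can be done
None
```

I turned the collar to the red locked mark (about 1.50 rad by camera), then rocked all four vials free and stood them in the green tray, without touching the other things; the job is handed in after about 43 s of robot time, but sign-off returned no verdict.

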